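# Put three kitchen canisters back on their own boards

### The arm

A 7-joint arm with a two-finger parallel gripper is mounted at the origin on the work surface. World frame = base frame: x ahead of the robot, y to its left, z up, the work surface at z = 0. Lengths are in m, angles in rad, forces in N, time in s.
With the tool pointing down it reaches from about 0.35 to 0.9 m from the base axis. Payload 19.9 kg.
Tool frame: the origin (TCP) lies between the finger pads; the fingertips stand 19 mm ahead of it and the grasp point (between the pads) is the TCP; z points along the fingers, y is the direction in which the jaws open and shut (so a half turn about z gives the same grasp; the last joint's range is limited). The gripper opens to 85 mm and grips with 20 to 120 N. Pads are 22 mm wide; open, the fingers measure 114 mm over their backs; the gripper's body (76 mm by 85 mm) begins 54 mm behind the grasp point. The pads swing forward as they close: fully open they stand 13 mm farther back than shut.
Start: joints at [-1.206, 0.417, -0.01, 1.614, 0.005, 1.111, -0.053], TCP at [0.247, 0.574, 0.215] pointing down, gripper open.
Joint ranges: [-2.81, 2.81], [-0.39, 2.02], [-1.27, 1.25], [0.06, 2.57], [-1.19, 4.33], [0.19, 2], [-2.82, 2.82]. Speed limits (rad/s): [1.89, 1.89, 2.39, 2.39, 3.01, 3.01, 3.01].

### API

Orientations are given as a unit quaternion [w, x, y, z].
In Python, from plant import * gives the robot as it stands. The module is installed in compiled form; this text tells all that it offers.
- The arm moves only by the shell command python3 -m pendant 'ROWS' [OPENING]. ROWS is JSON, a list that holds one entry, the list of rows, each a list of 4 numbers: the shift along the tool's x, y, z in mm, then the turn about the tool's z in degrees. In form: [[[x, y, z, yaw], ...]]. A call has 1 to 20 rows; each row shifts and turns the commanded pose from where the row before left it, along the tool's axes as they then stand; what a row does not reach is not made up. A row lasts 1/12 s, in which the tool goes at most 41.7 mm and 7.16 degrees, less where a joint would pass 70% of its speed; a pose out of reach is approached as far as the arm can. A call with a gripper value outside its range is refused whole. OPENING is the finger opening in mm, from 0 to 85.4, set as the call begins (- or left out, the last holds). The fingers move at their own pace and stop on an object; the grip force is fixed at half the most. Time passes only in rows, so rows that do not move let the fingers close. It gives the time, the measured TCP pose, the force and the opening at its end, in the units of the state.
- sense(): the state, without advancing time (a new reading comes with each control period).
- snapshot(name): name is "scene" or "top" or "wrist"; returns (picture, depth): 420x560x3 uint8, red, green, blue; 420x560 float32, m along the optical axis (not along the pixel's ray), 0 where there is no reading.
- camera_params(name): a dict with "camera_matrix" (3x3 intrinsics, pixels), "origin" and "rotation" of the camera in the world; the wrist camera has in their place "tool_from_camera" (4x4, takes a point from camera to tool coordinates, whose origin is the TCP and whose axes are the flange's). Camera axes: x right, y down, z forward; pixel columns grow to the right and rows downward; lengths in m; the calibration is good to about 2 mm. A picture is of the moment at which its call begins: read the wrist's pose just before it. camera_params takes no time and is no camera call.
- job_done(): hands the job in, once; it reports no verdict.
The state is a dict: "t": time; "q": joint angles; "dq": joint speeds; "tau": joint torques, N m; "tcp_pos": TCP position; "ee_rot": TCP orientation; "force": force on the tool from outside, world axes, zero at the start; "ft_torque": the same for the moment, N m; "width": finger opening in m.
Only numpy, scipy, OpenCV 4.12 (cv2) and the standard library are available. Lean on these libraries where they do the work, as an engineer would, in place of code of your own. Each camera call takes 0.05 s, during which the arm holds its last target.

### The job

The three canisters stand on each other's boards: put each one on the board of its own shape (round on round, square on square, oblong on oblong), upright and centred, the square and the oblong one squared up with their boards, and let go. Only one fits on a board at a time, so you may want to park one on the empty tray along the way. Set them down gently without dropping or tipping any, and leave the bowl, the food can and the spatula alone.

Things in the scene. Friction and masses are not known exactly. Their poses are not given: they have to be found in the camera images.
- can_round_center (a point): Storage canister of brushed steel with a flat white lid, round, 62 mm in diameter, 92 mm high in all (the top 12 mm is the lid, 3 mm narrower all round: grip the steel below it). It stands upright, loose, weighs 0.2 to 0.42 kg. This point is its centre, half-way up (46 mm above its underside), z up. At the start it stands on the oblong board.
- can_square_center (a point): Storage canister of brushed steel with a flat white lid, square, 58 x 58 mm, 84 mm high in all (the top 12 mm is the lid, 3 mm narrower all round: grip the steel below it). It stands upright, loose, weighs 0.2 to 0.42 kg. This point is its centre, half-way up (42 mm above its underside), z up, x and y square to its sides. At the start it stands on the round board.
- can_oblong_center (a point): Storage canister of brushed steel with a flat white lid, oblong, 92 mm along its x and 46 mm along its y, 88 mm high in all (the top 12 mm is the lid, 3 mm narrower all round: grip the steel below it). It stands upright, loose, weighs 0.2 to 0.42 kg. This point is its centre, half-way up (44 mm above its underside), z up. At the start it stands on the square board.
- board_round: Flat wooden board, round, 120 mm in diameter, 8 mm thick, fixed on the counter. Origin: centre of its underside, on the counter at z = 0; z up. Its outline shows which canister belongs on it.
- board_square: Flat wooden board, square, 112 x 112 mm, 8 mm thick, fixed on the counter. Origin: centre of its underside, on the counter at z = 0; z up, x and y square to its sides. Its outline shows which canister belongs on it.
- board_oblong: Flat wooden board, oblong, 144 mm along its x and 80 mm along its y, 8 mm thick, fixed on the counter. Origin: centre of its underside, on the counter at z = 0; z up. Its outline shows which canister belongs on it.
- tray: Empty shallow aluminium tray, 150 mm along its x and 120 mm along its y, rim 12 mm high and 5 mm thick, floor 5 mm thick (inside 140 x 110 mm), fixed on the counter: a free spot that takes any one canister. Origin: centre of its underside, on the counter at z = 0; z up.
- bowl: Bystander: loose steel mixing bowl, 140 mm across the rim, 65 mm high, beyond the boards. Origin: centre of its underside. Leave it alone.
- food_can: Bystander: loose food can with a plain paper label, 74 mm in diameter, 75 mm high, beyond the boards. Origin: centre of its underside. Leave it alone.
- spatula: Bystander: loose spatula with a black handle, lying flat beyond the boards. Origin: under its middle, on the counter; x along it, handle to -x. Leave it alone.
Not all that is in view belongs to the job. What is shaped like the part that bears can_square_center but purple is not meant.

How it is judged:
By the outcome, as a careful person would: the job done as asked, in the order asked, and still so for the second after the job is handed in, with the robot touching nothing.
It also fails if it takes over 120 s, if anything falls off the work surface, if the arm or the gripper's body presses on something with over 40 N, if the wrist force passes 120 N, or if a joint passes its speed limit or range.

## Working session

There is one attempt and no reset: what is moved stays moved. The work goes in short steps, Python scripts to look and compute and a shell command to move; the robot and the scene stay as the last step left them, time stands still between calls to the robot, and variables do not carry over. Pictures are saved under pics/ and viewed, and the job is handed in when it is done.

```bash
mkdir -p pics; python3 - <<'E'
from plant import *
import cv2,numpy as np
s=sense();print(s['t'],s['tcp_pos'],s['ee_rot'],s['width'])
for n in ("scene","top"):
    p,d=snapshot(n);cv2.imwrite(f'pics/{n}0.png',p[:,:,::-1]);np.save(f'pics/{n}0.npy',d);c=camera_params(n);print(n,c)
print(camera_params("wrist"))
E
```

```text
0.0 [0.24716309 0.57366394 0.2139708 ] [-7.52351234e-05  2.01986734e-01  9.79388078e-01 -5.88988336e-04] 0.08557329201676186
scene {'camera_matrix': array([[449.67579512,   0.        , 277.3558353 ],
       [  0.        , 449.67579512, 209.28030046],
       [  0.        ,   0.        ,   1.        ]]), 'origin': array([1.31883502, 0.60140353, 0.8695955 ]), 'rotation': array([-0.18733876,  0.40955831,  0.81538601, -0.36374694])}
top {'camera_matrix': array([[509.88185324,   0.        , 275.97990067],
       [  0.        , 509.88185324, 215.81877974],
       [  0.        ,   0.        ,   1.        ]]), 'origin': array([0.46113795, 0.04411903, 1.39008036]), 'rotation': array([-0.03509905,  0.71333982, -0.69937403,  0.02811268])}
{'camera_matrix': array([[351.51584599,   0.        , 280.71269219],
       [  0.        , 351.51584599, 213.69969242],
       [  0.        ,   0.        ,   1.        ]]), 'tool_from_camera': array([[ 7.97522114e-05, -9.48705094e-01, -3.16162361e-01,
         8.05050887e-02],
       [ 9.99999731e-01,  3.06275493e-04, -6.66786931e-04,
         4.64227764e-04],
       [ 7.29416941e-04, -3.16162223e-01,  9.48704863e-01,
        -1.61105005e-01],
       [ 0.00000000e+00,  0.00000000e+00,  0.00000000e+00,
         1.00000000e+00]])}
```

View pics/top0.png

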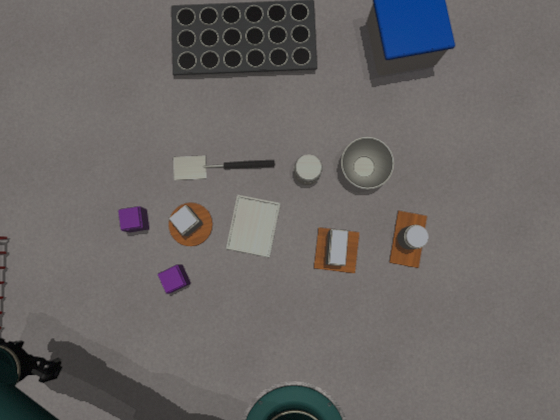

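View pics/scene0.png

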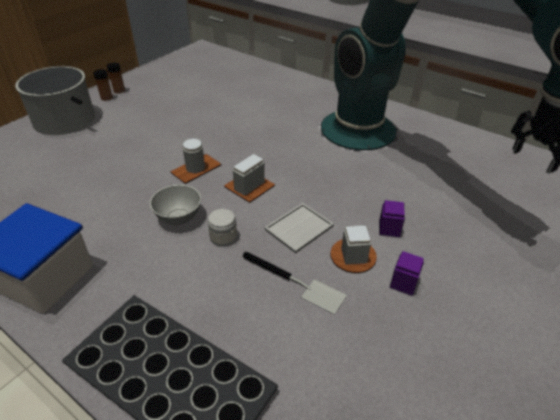

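The top view shows the square canister at (185,220) on the round board (190,224). The oblong one is at (338,247) on the square board, and the round one at (416,237) on the oblong board. The empty tray is at (253,226). There are purple cubes at (133,218) and (174,279).

"What bears can_square_center" has three candidates: the steel and white canister at (185,220) and the two purple cubes. The one meant is the non-purple canister standing on the round board. I'll measure it and enlarge it.

```bash
cat > h.py <<'E'
import numpy as np,cv2
from plant import *
from scipy.spatial.transform import Rotation as R
def rot(q): return R.from_quat([q[1],q[2],q[3],q[0]]).as_matrix()
def cam(n,s=None):
    c=camera_params(n);K=c['camera_matrix']
    if n=='wrist':
        s=s or sense();T=c['tool_from_camera'];Rt=rot(s['ee_rot'])
        return K,np.array(s['tcp_pos'])+Rt@T[:3,3],Rt@T[:3,:3]
    return K,np.array(c['origin']),rot(c['rotation'])
def toplane(uv,z,C):
    K,o,Rm=C;uv=np.atleast_2d(np.asarray(uv,float))
    d=np.c_[uv,np.ones(len(uv))]@np.linalg.inv(K).T@Rm.T
    return (o+d*((z-o[2])/d[:,2])[:,None])
def toimg(P,C):
    K,o,Rm=C;p=(np.atleast_2d(P)-o)@Rm@K.T;return p[:,:2]/p[:,2:]
def cloud(d,C):
    K,o,Rm=C;v,u=np.mgrid[:d.shape[0],:d.shape[1]]
    r=np.stack([u,v,np.ones_like(u)],-1)@np.linalg.inv(K).T
    return o+(r*d[...,None])@Rm.T
def rect(pts):
    (c,wh,a)=cv2.minAreaRect(np.asarray(pts,np.float32)[:,:2]*1000);return np.round(c,1),np.round(wh,1),round(a,1)
E
python3 - <<'E'
from h import *
C=cam('top');p=cv2.imread('pics/top0.png');d=np.load('pics/top0.npy');X=cloud(d,C)
hsv=cv2.cvtColor(p,cv2.COLOR_BGR2HSV)
for n,(u,v) in dict(sq=(185,220),ob=(338,247),ro=(416,237),tray=(253,226),floor=(253,300)).items(): print(n,X[v,u],p[v,u],hsv[v,u])
for n,(u,v) in dict(bround=(172,230),bsq=(320,262),bob=(400,260)).items(): print(n,X[v,u],hsv[v,u])
# lids by height
Z=X[...,2]
for n,(u,v),h in (('sq',(185,220),.092),('ob',(338,247),.096),('ro',(416,237),.1)):
    m=((abs(Z-h)<.01)).astype(np.uint8);m2=np.zeros_like(m);m2[v-40:v+40,u-40:u+40]=m[v-40:v+40,u-40:u+40]
    k,l=cv2.connectedComponents(m2);m3=(l==l[v,u]).astype(np.uint8)
    cs=max(cv2.findContours(m3,0,1)[0],key=len)[:,0];print(n,m3.sum(),rect(toplane(cs,h,C)),toplane([np.argwhere(m3).mean(0)[::-1]],h,C)*1000,)
mo=cv2.inRange(hsv,(5,120,60),(20,255,255))
for c in cv2.findContours(mo,0,1)[0]:
    if len(c)>40: print('board',c[:,0].mean(0),rect(toplane(c[:,0],.008,C)))
m=((Z>.007)&(Z<.03)&(hsv[...,1]<60)).astype(np.uint8)
k,l=cv2.connectedComponents(m)
for i in range(1,k):
    q=np.argwhere(l==i)[:,::-1]
    if len(q)>100: print('low',q.mean(0),len(q),rect(toplane(q,.012,C)))
big=cv2.resize(p[180:310,100:240],None,fx=4,fy=4,interpolation=2);cv2.imwrite('pics/crop0.png',big)
E
```

```text
sq [0.56231727 0.29104515 0.08990542] [163 159 157] [110   9 163]
ob [ 0.50084123 -0.10049441  0.09602833] [164 159 157] [111  11 164]
ro [ 0.52970461 -0.29578812  0.10270109] [164 158 156] [113  12 164]
tray [0.55613955 0.12108971 0.00505711] [148 157 157] [ 30  15 157]
floor [ 0.35631081  0.1165977  -0.00135475] [105 109 114] [ 13  20 114]
bround [0.54070607 0.34093668 0.00840341] [ 13 169 127]
bsq [ 0.46217118 -0.06221782  0.0079302 ] [ 13 171 127]
bob [ 0.47186789 -0.27699836  0.01024937] [ 13 176 126]
sq 439 (array([564.1, 295.8]), array([56. , 55.4]), 41.4) [[564.44540488 297.05676374  92.        ]]
ob 560 (array([501.2, -98.4]), array([43.8, 88.6]), 85.1) [[501.80263787 -99.0750281   96.        ]]
ro 405 (array([ 532.4, -296.5]), array([55.6, 55.8]), 1.1) [[ 532.91774361 -296.50208998  100.        ]]
board [335.79824561 252.48684211] (array([ 495.7, -105.3]), array([110.2, 110.2]), 84.0)
board [405.81632653 238.24489796] (array([ 529.6, -298.3]), array([ 78.5, 142.5]), 80.5)
board [189.60215054 223.08602151] (array([558.3, 292.6]), array([114.6, 114.8]), 1.1)
low [252.09866667
[... 177 characters left out ...]
  53.64928425] 978 (array([1080.8,  120.7]), array([186. , 322.1]), 3.4)
low [197.57400722  34.45848375] 277 (array([1084.5,  269.2]), array([104.3, 130.9]), 11.3)
low [287.          24.53278689] 122 (array([1123.3,   37.6]), array([45.8, 65.6]), 12.0)
low [391.44        59.67111111] 225 (array([1032.4, -249.8]), array([228. , 115.8]), 58.7)
low [243.07843137  47.06862745] 102 (array([1058.4,  155.7]), array([58.2, 47.5]), 56.6)
low [364.90092166 164.02880184] 868 (array([ 730.3, -179.3]), array([109.8, 107.7]), 59.7)
low [244.48600509 163.89058524] 393 (array([723.8, 165.7]), array([ 20.4, 192.6]), 4.8)
low [251.45863309 225.64928058] 556 (array([558.2, 122.9]), array([121.2, 149.7]), 79.7)
```

View pics/crop0.png

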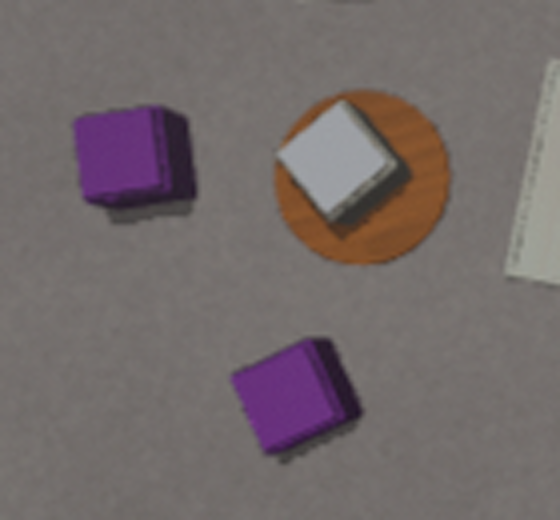

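The enlarged crop shows the grey-and-white lidded canister at crop (340,160) on the round board, and the two purple cubes as distractors. The canister on the board is the one meant. I'll move over it now.

```bash
cat > go.py <<'E'
import sys
from h import *
# usage: go.py x y z(mm) jawangle(deg, mod 180)
s=sense();Rt=rot(s['ee_rot']);a=[float(v) for v in sys.argv[1:]]
d=Rt.T@(np.array(a[:3])-1000*np.array(s['tcp_pos']))
ja=np.degrees(np.arctan2(Rt[1,1],Rt[0,1]));
t=(ja-a[3]+90)%180-90
print('t',round(s['t'],2),'tool shift',d.round(1),'turn',round(t,1),'(or',round(t-180 if t>0 else t+180,1),') q7',round(s['q'][6],2),'jaw',round(ja,1),'tilt',Rt[:,2].round(3),'w',round(s['width']*1000,1),'F',np.round(s['force'],1))
E
python3 go.py 563 296 240 41.4
python3 -m pendant '[[[-33,-11,-2,0],[-33,-11,-2,0],[-33,-11,-2,0],[-33,-11,-2,0],[-33,-11,-2,0],[-33,-11,-2,0],[-33,-11,-2,0],[-33,-11,-2,0],[-33,-11,-2,0],[-33,-11,-2,0],[-33,-11,-2,0],[-33,-10,-2,0],[0,0,0,6.3],[0,0,0,6.3],[0,0,0,6.3],[0,0,0,6.3],[0,0,0,0]]]' 85
python3 go.py 563 296 240 41.4
```

```text
t 0.1 tool shift [-399.9 -130.1  -25.8] turn 25.3 (or -154.7 ) q7 -0.05 jaw 66.7 tilt [-0.    -0.001 -1.   ] w 85.5 F [ 0.   0.2 -0.1]
t: 1.52
tcp_pos: [0.559, 0.2969, 0.2382]
ee_rot: [-0.0, 0.413, 0.911, -0.0]
force: [-0.1, 0.1, -1.0]
width: 0.0849
t 1.52 tool shift [-3.4  2.4 -1.8] turn -0.2 (or 179.8 ) q7 0.26 jaw 41.2 tilt [-0.001 -0.001 -1.   ] w 84.9 F [-0.1  0.1 -1. ]
```

```bash
cat > look.py <<'E'
import sys
from h import *
s=sense();p,d=snapshot('wrist');n=sys.argv[1]
p=p[:,:,::-1].copy();cv2.imwrite(f'pics/{n}.png',p);np.savez(f'pics/{n}.npz',d=d,pos=s['tcp_pos'],rot=s['ee_rot'])
C=cam('wrist',s);X=cloud(d,C);Z=X[...,2];hsv=cv2.cvtColor(p,cv2.COLOR_BGR2HSV)
print('cam',C[1].round(3),'z0-floor',np.median(Z[(Z<.006)&(d>0)]).round(4))
for h in [float(v) for v in sys.argv[2:]]:
    m=((abs(Z-h)<.005)&(d>0)&(hsv[...,1]<60)&(hsv[...,2]>80)).astype(np.uint8);m=cv2.morphologyEx(m,2,np.ones((3,3)))
    for c in cv2.findContours(m,0,1)[0]:
        if cv2.contourArea(c)>1500:
            print('lid h',h,c[:,0].mean(0).round(),rect(toplane(c[:,0],h,C)), 'z',np.median(Z[m>0]).round(4))
mo=cv2.inRange(hsv,(5,120,40),(20,255,255))
for c in cv2.findContours(mo,0,1)[0]:
    if cv2.contourArea(c)>1500: print('board',c[:,0].mean(0).round(),rect(toplane(c[:,0],.008,C)),'circ',[v for v in np.round(cv2.minEnclosingCircle((toplane(c[:,0],.008,C)[:,:2]*1000).astype(np.float32))[0],1)])
E
python3 look.py w1 .092; python3 go.py 563 296 240 41.4
```

```text
cam [0.506 0.358 0.399] z0-floor 0.0018
lid h 0.092 [284. 193.] (array([564. , 297.1]), array([52. , 51.5]), 41.2) z 0.0937
board [ 43. 340.] (array([ 480.6, -103. ]), array([116.1,  79.3]), 84.1) circ [np.float64(479.0), np.float64(-100.6)]
board [279. 165.] (array([552.8, 296.9]), array([118.4, 104.1]), 51.5) circ [np.float64(558.3), np.float64(292.5)]
t 1.57 tool shift [-3.5  2.4 -1.8] turn 0.2 (or -179.8 ) q7 0.27 jaw 41.6 tilt [-0.    -0.001 -1.   ] w 84.8 F [0.4 0.4 0.7]
```

View pics/w1.png

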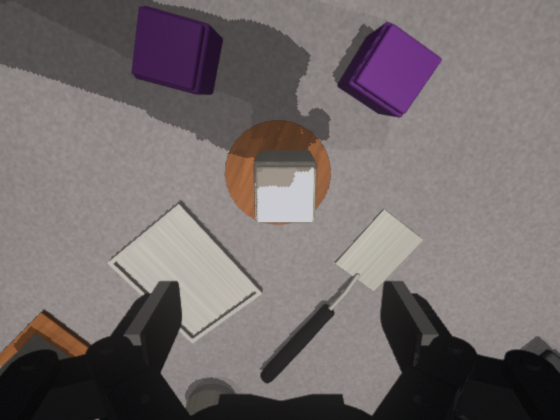

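The wrist view shows the square canister's lid at (285,193) on the round board (278,172), with its sides aligned with the jaws. I'll descend and grip.

```bash
python3 go.py 564.2 296.9 56 41.3
python3 -m pendant '[[[-4.5,3,0,0],[0,0,20,0],[0,0,20,0],[0,0,20,0],[0,0,20,0],[0,0,20,0],[0,0,20,0],[0,0,20,0],[0,0,15,0],[0,0,12,0],[0,0,9,0],[0,0,6,0],[0,0,0,0],[0,0,0,0]]]' 85
python3 go.py 564.2 296.9 56 41.3
```

```text
t 1.57 tool shift [ -3.5   4.  182.2] turn 0.3 (or -179.7 ) q7 0.27 jaw 41.6 tilt [-0.    -0.001 -1.   ] w 84.8 F [0.4 0.4 0.7]
t: 2.73
tcp_pos: [0.5646, 0.2956, 0.0569]
ee_rot: [0.0, 0.411, 0.912, 0.0]
force: [0.7, 0.5, 0.1]
width: 0.0853
t 2.73 tool shift [1.2 0.5 0.9] turn 0.2 (or -179.8 ) q7 0.31 jaw 41.5 tilt [ 0.  0. -1.] w 85.3 F [0.7 0.5 0.1]
```

Close and check.

```bash
python3 -m pendant '[[[0.5,0.5,0,0],[0,0,0,0],[0,0,0,0],[0,0,0,0],[0,0,0,0],[0,0,0,0],[0,0,0,0],[0,0,0,0],[0,0,0,0],[0,0,0,0]]]' 50
python3 go.py 564.2 296.9 56 41.3
```

```text
t: 3.57
tcp_pos: [0.5648, 0.2966, 0.058]
ee_rot: [0.0, 0.411, 0.912, 0.001]
force: [-4.8, -2.3, 14.3]
width: 0.0541
t 3.57 tool shift [ 0.6 -0.2  2. ] turn 0.2 (or -179.8 ) q7 0.31 jaw 41.5 tilt [ 0.001  0.001 -1.   ] w 54.1 F [-4.8 -2.3 14.3]
```

```bash
python3 -m pendant '[[[0,0,-2,0],[0,0,-3,0],[0,0,-5,0],[0,0,-10,0],[0,0,-10,0],[0,0,0,0],[0,0,0,0]]]' 50
python3 look.py w2 .125 ; python3 go.py 564.2 296.9 56 41.3
```

```text
t: 4.15
tcp_pos: [0.5648, 0.2966, 0.0876]
ee_rot: [0.0, 0.411, 0.912, 0.001]
force: [-0.1, -0.2, -4.4]
width: 0.0535
cam [0.512 0.357 0.249] z0-floor 0.0018
lid h 0.125 [281. 295.] (array([563.4, 299.2]), array([50.4, 51.3]), 41.3) z 0.123
board [264. 188.] (array([545. , 300.7]), array([118.5,  87.6]), 58.2) circ [np.float64(558.4), np.float64(292.5)]
t 4.2 tool shift [ 0.6  0.1 30.9] turn 0.2 (or -179.8 ) q7 0.31 jaw 41.5 tilt [ 0.  0. -1.] w 53.5 F [-0.4  0.4 -4.6]
```

View pics/w2.png

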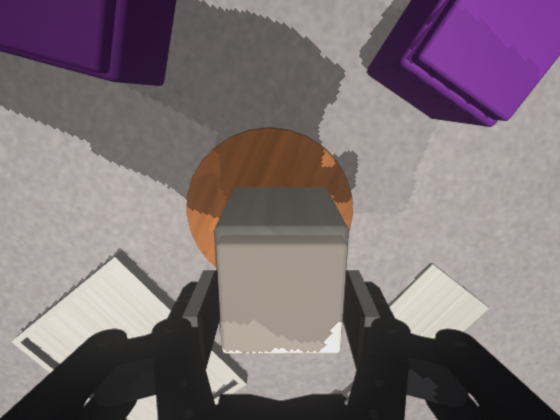

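The wrist view shows the square canister held between the pads, with its lid at (281,295), and the round board is now bare. Next I carry it to the tray.

```bash
python3 -m pendant '[[[0,0,-5,-3],[0,0,-5,-6.1],[0,0,0,-6.1],[0,0,0,-6.1],[0,0,0,-6.1],[0,0,0,-6.1],[0,0,0,-6],[0,0,0,-3],[0,0,0,0]]]' 50
python3 go.py 558 123 97 84
```

```text
t: 4.95
tcp_pos: [0.5642, 0.296, 0.0961]
ee_rot: [-0.0, 0.051, 0.999, -0.0]
force: [-0.4, -0.8, -4.7]
width: 0.0539
t 4.95 tool shift [ -11.5 -172.7   -0.9] turn 0.1 (or -179.9 ) q7 0.95 jaw 84.1 tilt [-0.001 -0.    -1.   ] w 53.9 F [-0.4 -0.8 -4.7]
```

```bash
python3 -m pendant '[[[-1,-8,0,0],[-1,-16,0,0],[-1,-20,0,0],[-1,-20,0,0],[-1,-20,0,0],[-1,-20,0,0],[-1,-20,0,0],[-1,-20,0,0],[-1,-16,0,0],[-1,-9,0,0],[-1,-4,0,0],[0,0,0,0],[0,0,10,0],[0,0,10,0],[0,0,8,0],[0,0,4,0],[0,0,0,0]]]' 50
python3 go.py 558 123 55 84
```

```text
t: 6.37
tcp_pos: [0.5564, 0.1233, 0.063]
ee_rot: [-0.001, 0.052, 0.999, -0.0]
force: [-0.2, 0.1, -4.3]
width: 0.0538
t 6.37 tool shift [-1.7 -0.1  8. ] turn 0.0 (or -180.0 ) q7 1.23 jaw 84.0 tilt [-0.002 -0.001 -1.   ] w 53.8 F [-0.2  0.1 -4.3]
```

```bash
python3 -m pendant '[[[0,0,3,0],[0,0,2,0],[0,0,1,0],[0,0,1,0],[0,0,0,0],[0,0,0,0]]]' 50
python3 go.py 558 123 55 84
```

```text
t: 6.87
tcp_pos: [0.5573, 0.1231, 0.0577]
ee_rot: [0.0, 0.052, 0.999, -0.0]
force: [0.2, -0.3, -4.7]
width: 0.0536
t 6.87 tool shift [-0.7 -0.   2.7] turn -0.0 (or 180.0 ) q7 1.23 jaw 84.0 tilt [ 0. -0. -1.] w 53.6 F [ 0.2 -0.3 -4.7]
```

```bash
python3 -m pendant '[[[0,0,1,0],[0,0,0.5,0],[0,0,0,0],[0,0,0,0]]]' 50
python3 go.py 558 123 55 84; python3 -m pendant '[[[0,0,0.5,0],[0,0,0.5,0],[0,0,0,0],[0,0,0,0]]]' 50
python3 go.py 558 123 55 84
```

```text
t: 7.2
tcp_pos: [0.5572, 0.1231, 0.0561]
ee_rot: [-0.0, 0.052, 0.999, -0.0]
force: [-0.0, 0.6, -4.7]
width: 0.0536
t 7.2 tool shift [-0.8 -0.   1.1] turn -0.0 (or 180.0 ) q7 1.23 jaw 84.0 tilt [-0. -0. -1.] w 53.6 F [-0.   0.6 -4.7]
t: 7.53
tcp_pos: [0.5575, 0.123, 0.0554]
ee_rot: [0.0, 0.052, 0.999, -0.0]
force: [-0.8, -1.1, 2.6]
width: 0.0532
t 7.53 tool shift [-0.5  0.   0.4] turn -0.0 (or 180.0 ) q7 1.23 jaw 84.0 tilt [ 0. -0. -1.] w 53.2 F [-0.8 -1.1  2.6]
```

Contact (force went from -4.7 to +2.6 N). I'll release and rise.

```bash
python3 -m pendant '[[[0,0,0,0],[0,0,0,0],[0,0,0,0],[0,0,0,0],[0,0,0,0],[0,0,0,0]]]' 85
python3 -m pendant '[[[0,0,-5,0],[0,0,-10,0],[0,0,-15,0],[0,0,-20,0],[0,0,-30,0],[0,0,-30,0],[0,0,-30,0],[0,0,-30,0],[0,0,-15,0],[0,0,0,0]]]' 85
python3 look.py w3 .089 ; python3 go.py 533 -296 240 84
```

```text
t: 8.03
tcp_pos: [0.5573, 0.1231, 0.0551]
ee_rot: [0.0, 0.052, 0.999, -0.0]
force: [0.0, -0.9, 0.8]
width: 0.0848
t: 8.87
tcp_pos: [0.5587, 0.1234, 0.2449]
ee_rot: [0.003, 0.052, 0.999, 0.001]
force: [0.1, 0.5, -0.2]
width: 0.0851
cam [0.478 0.132 0.406] z0-floor 0.0017
lid h 0.089 [279. 184.] (array([556.9, 122.5]), array([51.9, 52.3]), 84.0) z 0.0905
board [429. 151.] (array([558.3, 292.5]), array([118.8, 117. ]), 84.0) circ [np.float64(558.1), np.float64(292.3)]
board [ 81. 119.] (array([ 496. , -105.9]), array([113.3, 110.9]), 84.0) circ [np.float64(495.9), np.float64(-106.0)]
t 8.92 tool shift [ -19.1 -419.6    2.2] turn -0.0 (or 180.0 ) q7 1.21 jaw 84.0 tilt [ 0.004  0.001 -1.   ] w 85.0 F [-0.2  0.4 -0.1]
```

View pics/w3.png

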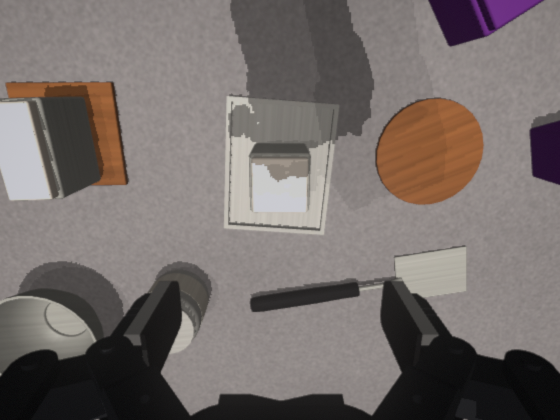

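The square canister stands upright in the tray with its lid at (279,184), and the round board at (429,151) is free. Next is the round canister.

```bash
python3 -m pendant '[[[-2,-20,0,0],[-2,-35,0,0],[-2,-35,0,0],[-2,-35,0,0],[-2,-35,0,0],[-2,-35,0,0],[-2,-35,0,0],[-1,-35,0,0],[-1,-35,0,0],[-1,-35,0,0],[-1,-35,0,0],[-1,-30,0,0],[-1,-20,0,0],[0,0,0,0],[0,0,0,0]]]' 85
python3 look.py w4 .1 ; python3 go.py 533 -296 240 84
```

```text
t: 10.17
tcp_pos: [0.5323, -0.2976, 0.2393]
ee_rot: [-0.001, 0.053, 0.999, 0.0]
force: [0.3, 0.7, -0.0]
width: 0.0847
cam [ 0.453 -0.289  0.401] z0-floor 0.0017
lid h 0.1 [278. 193.] (array([ 532.6, -299.6]), array([54.2, 55.7]), 83.9) z 0.0982
lid h 0.1 [507. 130.] (array([ 501. , -104.5]), array([40.3, 84.7]), 85.9) z 0.0982
board [276. 171.] (array([ 530.4, -299.6]), array([ 78.6, 143.1]), 80.4) circ [np.float64(530.6), np.float64(-299.8)]
board [441. 104.] (array([ 496.2, -106.7]), array([112. , 110.7]), 83.9) circ [np.float64(496.1), np.float64(-106.1)]
t 10.22 tool shift [-0.1  0.4 -0.5] turn -0.0 (or 180.0 ) q7 2.01 jaw 84.0 tilt [-0.001  0.001 -1.   ] w 85.1 F [ 0.9 -0.   0.2]
```

View pics/w4.png

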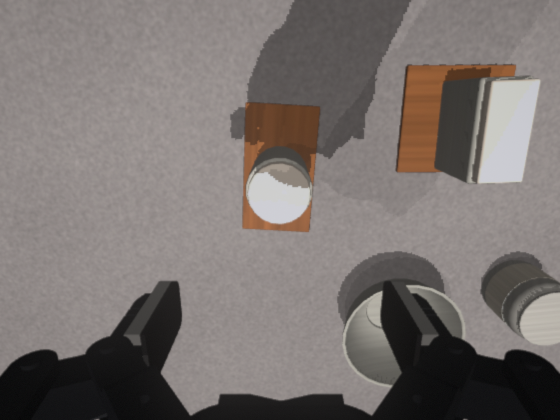

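The wrist view shows the round canister's lid at (278,193) on the oblong board (276,171), and the jaws have clear room around it. Descending.

```bash
python3 go.py 532.8 -299 60 84
python3 -m pendant '[[[0,-1.5,0,0],[0,0,20,0],[0,0,20,0],[0,0,20,0],[0,0,20,0],[0,0,20,0],[0,0,20,0],[0,0,20,0],[0,0,15,0],[0,0,12,0],[0,0,8,0],[0,0,4,0],[0,0,0,0],[0,0,0,0]]]' 85
python3 go.py 532.8 -299 60 84
python3 -m pendant '[[[0,0,0,0],[0,0,0,0],[0,0,0,0],[0,0,0,0],[0,0,0,0],[0,0,0,0],[0,0,0,0],[0,0,0,0],[0,0,0,0],[0,0,0,0]]]' 54
python3 go.py 532.8 -299 60 84
python3 -m pendant '[[[0,0,-2,0],[0,0,-3,0],[0,0,-5,0],[0,0,-10,0],[0,0,-15,0],[0,0,-5,0],[0,0,0,0],[0,0,0,0]]]' 54
python3 go.py 532.8 -299 60 84
python3 look.py w5
```

```text
t 10.22 tool shift [ -0.5  -2.7 179.5] turn -0.0 (or 180.0 ) q7 2.01 jaw 84.0 tilt [-0.001  0.001 -1.   ] w 85.1 F [ 0.9 -0.   0.2]
t: 11.38
tcp_pos: [0.5334, -0.2982, 0.0617]
ee_rot: [0.0, 0.052, 0.999, -0.0]
force: [0.2, 0.1, -0.5]
width: 0.0852
t 11.38 tool shift [ 0.5 -0.8  1.7] turn 0.0 (or -180.0 ) q7 2.07 jaw 84.0 tilt [ 0.001 -0.    -1.   ] w 85.2 F [ 0.2  0.1 -0.5]
t: 12.22
tcp_pos: [0.5337, -0.2988, 0.0625]
ee_rot: [0.001, 0.053, 0.999, -0.0]
force: [-1.3, 0.4, 12.1]
width: 0.0585
t 12.22 tool shift [ 0.9 -0.3  2.5] turn -0.0 (or 180.0 ) q7 2.07 jaw 84.0 tilt [ 0.002 -0.001 -1.   ] w 58.5 F [-1.3  0.4 12.1]
t: 12.88
tcp_pos: [0.5331, -0.2981, 0.1013]
ee_rot: [0.0, 0.052, 0.999, -0.0]
force: [-0.5, 0.1, -3.1]
width: 0.0588
t 12.88 tool shift [ 0.2 -0.9 41.3] turn -0.0 (or 180.0 ) q7 2.06 jaw 84.0 tilt [ 0. -0. -1.] w 58.8 F [-0.5  0.1 -3.1]
cam [ 0.453 -0.289  0.262] z0-floor 0.0018
board [278. 161.] (array([ 506.7, -295.6]), array([79. , 95.2]), 80.4) circ [np.float64(507.0), np.float64(-295.6)]
board [501. 122.] (array([ 493.4, -135.3]), array([ 57. , 110.9]), 84.0) circ [np.float64(493.3), np.float64(-135.3)]
```

View pics/w5.png

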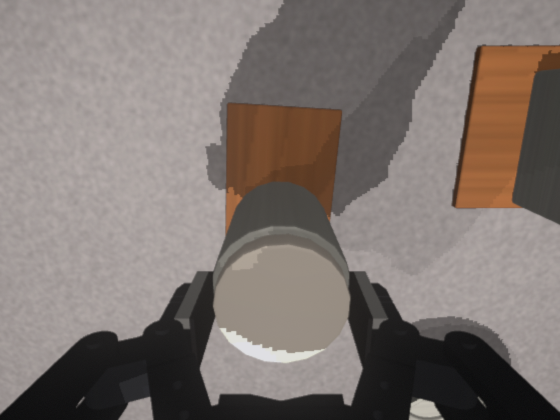

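The round canister is held upright, lid at (282,297). I'll raise it over everything and carry it to the round board.

```bash
python3 - <<'E'
from h import *
print(toplane([(282,297)],.1385,cam('wrist'))*1000)
E
python3 -m pendant '[[[0,0,-10,0],[0,0,-20,0],[0,0,-20,0],[0,0,-20,0],[0,0,-10,0],[0,0,0,0]]]' 54
python3 go.py 558.5 292.4 180 84
python3 -m pendant '[[[1,12,0,0],[2,24,0,0],[2,32,0,0],[2,35,0,0],[2,35,0,0],[2,35,0,0],[2,35,0,0],[2,35,0,0],[2,35,0,0],[2,35,0,0],[2,35,0,0],[2,35,0,0],[2,35,0,0],[2,35,0,0],[2,35,0,0],[2,35,0,0],[2,30,0,0],[2,20,0,0],[1,10,0,0],[0,0,0,0]]]' 54
python3 go.py 558.5 292.4 180 84
```

```text
[[ 528.8692409  -296.94167344  138.5       ]]
t: 13.43
tcp_pos: [0.5339, -0.2987, 0.1834]
ee_rot: [0.002, 0.052, 0.999, -0.001]
force: [-0.2, -0.5, -3.3]
width: 0.0583
t 13.43 tool shift [ 37.4 590.5   2.6] turn -0.0 (or 180.0 ) q7 2.03 jaw 84.0 tilt [ 0.003 -0.001 -1.   ] w 58.3 F [-0.2 -0.5 -3.3]
t: 15.1
tcp_pos: [0.5567, 0.288, 0.1795]
ee_rot: [-0.001, 0.051, 0.999, -0.0]
force: [-0.7, -0.5, -3.6]
width: 0.0582
t 15.1 tool shift [-1.3  4.5 -0.5] turn 0.2 (or -179.8 ) q7 0.96 jaw 84.2 tilt [-0.002 -0.    -1.   ] w 58.2 F [-0.7 -0.5 -3.6]
```

```bash
python3 - <<'E'
from h import *
for n in ('w5',):
    f=np.load(f'pics/{n}.npz');s=dict(tcp_pos=f['pos'],ee_rot=f['rot']);C=cam('wrist',s);X=cloud(f['d'],C);Z=X[...,2]
    top=np.median(Z[280:330,260:300]);print('top z',top,'tcp',f['pos'])
    m=((abs(Z-top)<.003)&(f['d']>0)).astype(np.uint8);k,l,st,ce=cv2.connectedComponentsWithStats(m);i=l[300,280];print(st[i])
    c=max(cv2.findContours((l==i).astype(np.uint8),0,1)[0],key=len)[:,0];P=toplane(c,top,C)*1000
    print('enc',cv2.minEnclosingCircle(P[:,:2].astype(np.float32)),'ell',cv2.fitEllipse(P[:,:2].astype(np.float32)))
E
```

```text
top z 0.14060860143113385 tcp [ 0.53310064 -0.29812609  0.10129947]
[  213   240   137   123 13003]
enc ((531.6580200195312, -297.6405944824219), 28.15500259399414) ell ((531.76318359375, -297.7499084472656), (54.2366828918457, 55.40283966064453), 75.26531219482422)
```

```bash
python3 -m pendant '[[[0,0,0,0],[0,0,0,0]]]' 54
python3 go.py 558.9 292.4 70 84

```

```text
t: 15.27
tcp_pos: [0.5582, 0.2839, 0.1805]
ee_rot: [-0.0, 0.053, 0.999, -0.001]
force: [1.1, -0.6, -2.1]
width: 0.0586
t 15.27 tool shift [1.000e-01 8.600e+00 1.105e+02] turn -0.1 (or 179.9 ) q7 0.97 jaw 83.9 tilt [-0.001 -0.001 -1.   ] w 58.6 F [ 1.1 -0.6 -2.1]
```

```bash
python3 -m pendant '[[[0,4,5,0],[0,4,10,0],[0,0.5,20,0],[0,0,20,0],[0,0,20,0],[0,0,15,0],[0,0,10,0],[0,0,7,0],[0,0,3,0],[0,0,0,0],[0,0,0,0]]]' 54
python3 go.py 558.9 292.4 62 84

```

```text
t: 16.18
tcp_pos: [0.5595, 0.294, 0.0717]
ee_rot: [0.0, 0.052, 0.999, 0.0]
force: [-0.2, -0.3, -2.3]
width: 0.0582
t 16.18 tool shift [ 0.4 -1.7  9.7] turn -0.0 (or 180.0 ) q7 0.96 jaw 84.0 tilt [ 0.001  0.    -1.   ] w 58.2 F [-0.2 -0.3 -2.3]
```

```bash
python3 -m pendant '[[[0,-1.5,3,0],[0,0,2,0],[0,0,1.5,0],[0,0,1,0],[0,0,0,0],[0,0,0,0]]]' 54
python3 go.py 558.9 292.4 62 84

```

```text
t: 16.68
tcp_pos: [0.5589, 0.2924, 0.0636]
ee_rot: [-0.0, 0.052, 0.999, -0.0]
force: [0.0, -0.0, -2.4]
width: 0.0584
t 16.68 tool shift [ 0.  -0.   1.6] turn -0.0 (or 180.0 ) q7 0.96 jaw 84.0 tilt [-0. -0. -1.] w 58.4 F [ 0.  -0.  -2.4]
```

```bash
python3 -m pendant '[[[0,0,0.6,0],[0,0,0.6,0],[0,0,0,0],[0,0,0,0]]]' 54
python3 -m pendant '[[[0,0,0.4,0],[0,0,0.4,0],[0,0,0,0],[0,0,0,0]]]' 54
python3 go.py 558.9 292.4 62 84

```

```text
t: 17.02
tcp_pos: [0.5592, 0.2924, 0.0628]
ee_rot: [0.0, 0.052, 0.999, 0.0]
force: [-0.6, -1.9, 4.1]
width: 0.0582
t: 17.35
tcp_pos: [0.5596, 0.2923, 0.0627]
ee_rot: [0.001, 0.053, 0.999, 0.0]
force: [-3.7, -3.8, 14.1]
width: 0.0583
t 17.35 tool shift [0.7 0.  0.7] turn -0.0 (or 180.0 ) q7 0.96 jaw 84.0 tilt [ 0.001  0.    -1.   ] w 58.3 F [-3.7 -3.8 14.1]
```

```bash
python3 -m pendant '[[[0,0,-0.8,0],[0,0,0,0],[0,0,0,0]]]' 54
python3 -m pendant '[[[0,0,0,0],[0,0,0,0],[0,0,0,0],[0,0,0,0],[0,0,0,0],[0,0,0,0]]]' 85
python3 -m pendant '[[[0,0,-5,0],[0,0,-10,0],[0,0,-15,0],[0,0,-20,0],[0,0,-30,0],[0,0,-30,0],[0,0,-30,0],[0,0,-30,0],[0,0,-10,0],[0,0,0,0],[0,0,0,0]]]' 85
python3 look.py w6 .1; python3 go.py 501 -100 240 85
```

```text
t: 17.6
tcp_pos: [0.5592, 0.2924, 0.0627]
ee_rot: [0.0, 0.052, 0.999, 0.0]
force: [-1.0, -1.8, 5.9]
width: 0.0584
t: 18.1
tcp_pos: [0.5589, 0.2923, 0.0623]
ee_rot: [-0.0, 0.052, 0.999, -0.0]
force: [0.4, 0.4, 0.0]
width: 0.0852
t: 19.02
tcp_pos: [0.559, 0.2924, 0.2432]
ee_rot: [0.001, 0.052, 0.999, 0.0]
force: [-0.5, 0.2, -0.6]
width: 0.0852
cam [0.479 0.301 0.404] z0-floor 0.0017
lid h 0.1 [278. 190.] (array([558.4, 291.4]), array([54.7, 55.2]), 84.0) z 0.1017
board [280. 165.] (array([555.4, 293. ]), array([117.8, 111.7]), 81.2) circ [np.float64(558.3), np.float64(292.4)]
t 19.07 tool shift [  16.3 -396.1    2.2] turn -1.0 (or 179.0 ) q7 0.95 jaw 84.0 tilt [-0. -0. -1.] w 84.9 F [-0.1 -0.5 -0.6]
```

View pics/w6.png

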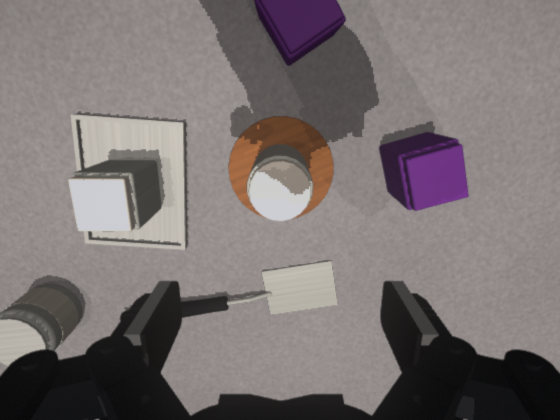

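The round canister (lid (278,190)) stands centred to within about 1 mm on the round board. Now the oblong one.

```bash
python3 -m pendant '[[[1,-20,0,0],[2,-35,0,0],[2,-35,0,0],[2,-35,0,0],[2,-35,0,0],[1,-35,0,0],[1,-35,0,0],[1,-35,0,0],[1,-35,0,0],[1,-35,0,0],[1,-31,0,0],[1,-20,0,0],[0,-10,0,-1],[0,0,0,0],[0,0,0,0]]]' 85
python3 look.py w7 .096 ; python3 go.py 501 -100 240 85
```

```text
t: 20.32
tcp_pos: [0.5012, -0.0998, 0.2416]
ee_rot: [-0.001, 0.044, 0.999, -0.0]
force: [-0.1, -0.1, 0.6]
width: 0.0851
cam [ 0.421 -0.092  0.403] z0-floor 0.0017
lid h 0.096 [278. 189.] (array([ 501.4, -102.1]), array([39.2, 86.4]), 85.9) z 0.0977
board [114. 206.] (array([ 530.4, -299.4]), array([ 80.3, 143.5]), 80.5) circ [np.float64(530.8), np.float64(-299.5)]
board [276. 160.] (array([ 496. , -106.1]), array([110.7, 110.2]), 84.2) circ [np.float64(495.9), np.float64(-106.1)]
t 20.37 tool shift [ 0.3 -0.9  1.7] turn -0.0 (or 180.0 ) q7 1.67 jaw 85.0 tilt [-0.001  0.    -1.   ] w 85.1 F [0.1 0.1 0.3]
```

View pics/w7.png

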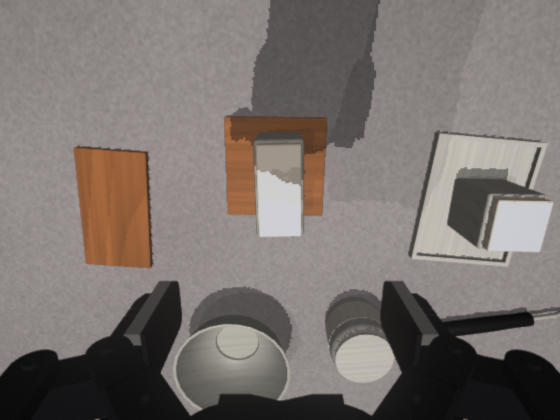

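The oblong canister's lid is at (278,189), centred between the jaws, and the oblong board at (114,206) is bare. Descending to grip across the narrow side.

```bash
python3 -m pendant '[[[0,-2,0,-0.9],[0,0,20,0],[0,0,20,0],[0,0,20,0],[0,0,20,0],[0,0,20,0],[0,0,20,0],[0,0,20,0],[0,0,15,0],[0,0,12,0],[0,0,10,0],[0,0,5,0],[0,0,0,0],[0,0,0,0]]]' 85
python3 go.py 501.4 -102 58 85.9
python3 -m pendant '[[[0,0,0,0],[0,0,0,0],[0,0,0,0],[0,0,0,0],[0,0,0,0],[0,0,0,0],[0,0,0,0],[0,0,0,0],[0,0,0,0],[0,0,0,0]]]' 38
python3 go.py 501.4 -102 58 85.9
python3 -m pendant '[[[0,0,-2,0],[0,0,-3,0],[0,0,-5,0],[0,0,-10,0],[0,0,-15,0],[0,0,-5,0],[0,0,0,0],[0,0,0,0]]]' 38
python3 go.py 501.4 -102 58 85.9
python3 look.py w8 .1365
```

```text
t: 21.53
tcp_pos: [0.5016, -0.1016, 0.0607]
ee_rot: [0.0, 0.036, 0.999, -0.0]
force: [1.1, 0.4, -0.0]
width: 0.0851
t 21.53 tool shift [ 0.2 -0.4  2.7] turn 0.0 (or -180.0 ) q7 1.77 jaw 85.9 tilt [ 0. -0. -1.] w 85.1 F [ 1.1  0.4 -0. ]
t: 22.37
tcp_pos: [0.5018, -0.1016, 0.0612]
ee_rot: [0.0, 0.036, 0.999, 0.0]
force: [-4.3, 2.5, 12.9]
width: 0.0437
t 22.37 tool shift [ 0.4 -0.4  3.2] turn 0.0 (or -180.0 ) q7 1.77 jaw 85.9 tilt [ 0.001  0.    -1.   ] w 43.7 F [-4.3  2.5 12.9]
t: 23.03
tcp_pos: [0.5015, -0.1017, 0.1006]
ee_rot: [0.0, 0.036, 0.999, -0.0]
force: [-0.3, 0.4, -2.5]
width: 0.0433
t 23.03 tool shift [ 0.1 -0.3 42.6] turn -0.0 (or 180.0 ) q7 1.75 jaw 85.9 tilt [ 0.001 -0.    -1.   ] w 43.3 F [-0.3  0.4 -2.5]
cam [ 0.421 -0.096  0.262] z0-floor 0.0017
lid h 0.1365 [280. 290.] (array([ 500.6, -101.7]), array([39.5, 86.3]), 85.9) z 0.137
board [ 43. 256.] (array([ 530.6, -298. ]), array([ 80.6, 145. ]), 80.4) circ [np.float64(530.6), np.float64(-298.4)]
board [276. 186.] (array([ 496.5, -106. ]), array([111.2, 111.8]), 84.2) circ [np.float64(496.4), np.float64(-106.2)]
```

View pics/w8.png

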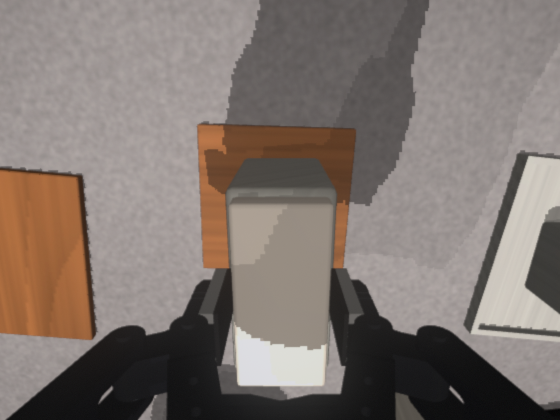

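Held, lid at (280,290). Turning it and carrying it to the oblong board.

```bash
python3 -m pendant '[[[0,0,0,2.7],[0,0,0,2.7],[0,0,0,0],[0,0,0,0]]]' 38
python3 go.py 531 -299.5 100 80.5
```

```text
t: 23.42
tcp_pos: [0.5011, -0.1017, 0.0999]
ee_rot: [-0.0, 0.082, 0.997, -0.0]
force: [-0.1, 0.1, -1.7]
width: 0.0433
t 23.42 tool shift [-6.180e+01 -1.903e+02 -1.000e-01] turn 0.1 (or -179.9 ) q7 1.67 jaw 80.6 tilt [-0.001 -0.    -1.   ] w 43.3 F [-0.1  0.1 -1.7]
```

```bash
python3 -m pendant '[[[-2,-7,0,0],[-5,-15,0,0],[-7,-20,0,0],[-7,-20,0,0],[-7,-22,0,0],[-7,-22,0,0],[-7,-22,0,0],[-7,-22,0,0],[-6,-20,0,0],[-4,-12,0,0],[-2.5,-8,0,0],[0,0,0,0],[0,0,10,0],[0,0,10,0],[0,0,5,0],[0,0,3,0],[0,0,0,0],[0,0,0,0]]]' 38
python3 go.py 531 -299.5 61 80.5
```

```text
t: 24.92
tcp_pos: [0.5307, -0.299, 0.0723]
ee_rot: [-0.0, 0.083, 0.997, 0.0]
force: [0.2, -0.5, -2.2]
width: 0.0429
t 24.92 tool shift [-0.4 -0.4 11.3] turn 0.0 (or -180.0 ) q7 2.03 jaw 80.5 tilt [-0.  0. -1.] w 42.9 F [ 0.2 -0.5 -2.2]
```

```bash
python3 -m pendant '[[[-0.4,-0.4,4,0],[0,0,3,0],[0,0,1.5,0],[0,0,1,0],[0,0,0,0],[0,0,0,0]]]' 38
python3 -m pendant '[[[0,0,0.5,0],[0,0,0.5,0],[0,0,0,0],[0,0,0,0]]]' 38
python3 go.py 531 -299.5 61 80.5
```

```text
t: 25.42
tcp_pos: [0.531, -0.2998, 0.063]
ee_rot: [-0.0, 0.083, 0.997, -0.0]
force: [0.8, -0.9, -2.1]
width: 0.0432
t: 25.75
tcp_pos: [0.531, -0.2998, 0.062]
ee_rot: [0.0, 0.083, 0.997, -0.0]
force: [-0.1, -0.0, -2.6]
width: 0.0433
t 25.75 tool shift [0.1 0.3 1. ] turn -0.0 (or 180.0 ) q7 2.03 jaw 80.5 tilt [ 0. -0. -1.] w 43.3 F [-0.1 -0.  -2.6]
```

```bash
python3 -m pendant '[[[0,0,0.4,0],[0,0,0.4,0],[0,0,0,0],[0,0,0,0]]]' 38
python3 go.py 531 -299.5 61 80.5
```

```text
t: 26.08
tcp_pos: [0.5311, -0.2998, 0.0614]
ee_rot: [0.0, 0.083, 0.997, -0.0]
force: [-1.7, 0.7, 4.8]
width: 0.0432
t 26.08 tool shift [0.1 0.3 0.4] turn -0.0 (or 180.0 ) q7 2.04 jaw 80.5 tilt [ 0. -0. -1.] w 43.2 F [-1.7  0.7  4.8]
```

Contact at about 5 N. Release.

```bash
python3 -m pendant '[[[0,0,-0.3,0],[0,0,0,0],[0,0,0,0],[0,0,0,0],[0,0,0,0],[0,0,0,0],[0,0,0,0],[0,0,0,0]]]' 85
python3 -m pendant '[[[0,0,-5,0],[0,0,-10,0],[0,0,-15,0],[0,0,-20,0],[0,0,-30,0],[0,0,-30,0],[0,0,-30,0],[0,0,-30,0],[0,0,-10,0],[0,0,0,0],[0,0,0,0]]]' 85
python3 look.py w9 .096; python3 go.py 557 122.6 240 84
```

```text
t: 26.75
tcp_pos: [0.531, -0.2998, 0.0614]
ee_rot: [-0.0, 0.083, 0.997, -0.0]
force: [0.1, -0.7, 0.3]
width: 0.085
t: 27.67
tcp_pos: [0.5311, -0.2998, 0.2422]
ee_rot: [0.001, 0.083, 0.997, -0.0]
force: [-0.4, 0.3, -0.3]
width: 0.0851
cam [ 0.452 -0.286  0.403] z0-floor 0.0017
lid h 0.096 [281. 188.] (array([ 530.7, -299.6]), array([40. , 85.3]), 80.5) z 0.0977
board [281. 162.] (array([ 530.2, -299.6]), array([ 78.6, 141.3]), 80.5) circ [np.float64(530.2), np.float64(-299.3)]
board [453. 107.] (array([ 496.2, -106.4]), array([112.2, 111.2]), 84.1) circ [np.float64(496.4), np.float64(-106.4)]
t 27.72 tool shift [ 43.8 420.7   1.2] turn -3.5 (or 176.5 ) q7 1.98 jaw 80.5 tilt [-0.  0. -1.] w 85.0 F [ 0.2  0.5 -1.5]
```

View pics/w9.png

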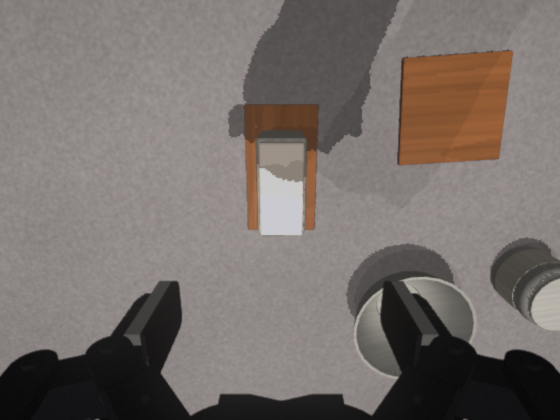

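The oblong canister (lid (281,188)) is centred and squared on its board. Now back to the square canister in the tray.

```bash
python3 -m pendant '[[[2,20,0,0],[4,35,0,0],[4,35,0,0],[4,35,0,0],[4,35,0,0],[4,35,0,0],[4,35,0,0],[4,35,0,0],[3,35,0,0],[3,35,0,0],[3,35,0,0],[3,30,0,0],[2,20,0,0],[0,0,0,-3.5],[0,0,0,0],[0,0,0,0]]]' 85
python3 look.py w10 .089 ; python3 go.py 557 122.6 240 84
```

```text
t: 29.05
tcp_pos: [0.5566, 0.1211, 0.2405]
ee_rot: [-0.001, 0.053, 0.999, -0.0]
force: [-0.1, -0.4, -0.4]
width: 0.085
cam [0.477 0.13  0.402] z0-floor 0.0018
lid h 0.089 [283. 189.] (array([556.6, 122.6]), array([51.9, 51.9]), 83.9) z 0.0906
board [426. 151.] (array([554.5, 285.4]), array([102.6, 118.2]), 61.2) circ [np.float64(558.1), np.float64(292.2)]
board [ 70. 136.] (array([ 496.1, -105.8]), array([113.4, 110.6]), 83.9) circ [np.float64(496.1), np.float64(-105.8)]
t 29.1 tool shift [-0.1  1.9  0.7] turn -0.2 (or 179.8 ) q7 1.23 jaw 83.8 tilt [-0.001 -0.001 -1.   ] w 85.2 F [ 0.8 -0.4  0.6]
```

```bash
python3 -m pendant '[[[0,1.5,0,0],[0,0,20,0],[0,0,20,0],[0,0,20,0],[0,0,20,0],[0,0,20,0],[0,0,20,0],[0,0,20,0],[0,0,15,0],[0,0,12,0],[0,0,10,0],[0,0,6,0],[0,0,0,0],[0,0,0,0]]]' 85
python3 go.py 557 122.6 56 84
python3 -m pendant '[[[0,0,0,0],[0,0,0,0],[0,0,0,0],[0,0,0,0],[0,0,0,0],[0,0,0,0],[0,0,0,0],[0,0,0,0],[0,0,0,0],[0,0,0,0]]]' 50
python3 go.py 557 122.6 56 84
python3 -m pendant '[[[0,0,-2,0],[0,0,-3,0],[0,0,-5,0],[0,0,-10,0],[0,0,-15,0],[0,0,-5,0],[0,0,0,0],[0,0,0,0]]]' 50
python3 go.py 496.8 -106.1 96 84.1
python3 look.py w11 .129
```

```text
t: 30.27
tcp_pos: [0.5574, 0.1231, 0.0587]
ee_rot: [0.0, 0.053, 0.999, -0.0]
force: [0.0, -0.0, -0.4]
width: 0.0848
t 30.27 tool shift [ 0.3 -0.6  2.7] turn -0.0 (or 180.0 ) q7 1.25 jaw 84.0 tilt [ 0. -0. -1.] w 84.8 F [ 0.  -0.  -0.4]
t: 31.1
tcp_pos: [0.5576, 0.1232, 0.0592]
ee_rot: [0.001, 0.052, 0.999, 0.0]
force: [-1.3, -1.1, 7.8]
width: 0.0508
t 31.1 tool shift [ 0.5 -0.6  3.2] turn -0.0 (or 180.0 ) q7 1.25 jaw 84.0 tilt [ 0.001  0.    -1.   ] w 50.8 F [-1.3 -1.1  7.8]
t: 31.77
tcp_pos: [0.5572, 0.1232, 0.0986]
ee_rot: [0.0, 0.052, 0.999, 0.0]
force: [-0.2, 0.5, -4.3]
width: 0.0505
t 31.77 tool shift [  36.1 -234.4    2.5] turn -0.1 (or 179.9 ) q7 1.24 jaw 84.0 tilt [ 0.001  0.    -1.   ] w 50.5 F [-0.2  0.5 -4.3]
cam [0.477 0.132 0.26 ] z0-floor 0.0018
lid h 0.129 [281. 289.] (array([556. , 123.4]), array([51.8, 53.5]), 84.0) z 0.1301
board [491. 179.] (array([555.8, 276.6]), array([ 89.4, 118.9]), 80.7) circ [np.float64(558.5), np.float64(291.2)]
board [ 18. 162.] (array([505.3, -55.5]), array([ 37.9, 117. ]), 69.8) circ [np.float64(500.7), np.float64(-68.1)]
```

View pics/w11.png

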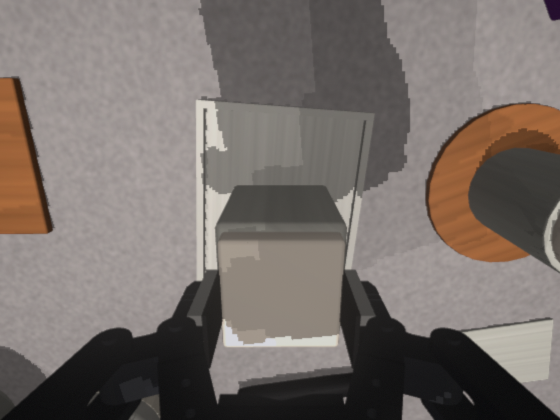

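The canister is held, with its lid at (281,289), but I gripped 4 mm higher than the first time and the opening reads near the commanded limit. I'll set it back in the tray and grip lower and firmer.

```bash
python3 -m pendant '[[[0,0,10,0],[0,0,12,0],[0,0,8,0],[0,0,5,0],[0,0,3,0],[0,0,1,0],[0,0,0,0],[0,0,0,0]]]' 50
python3 -m pendant '[[[0,0,0.5,0],[0,0,0,0],[0,0,0,0]]]' 50
```

```text
t: 32.48
tcp_pos: [0.5572, 0.1232, 0.0593]
ee_rot: [0.0, 0.052, 0.999, -0.0]
force: [-0.1, 0.1, -3.6]
width: 0.0506
t: 32.73
tcp_pos: [0.5573, 0.1232, 0.0591]
ee_rot: [0.0, 0.052, 0.999, -0.0]
force: [-2.6, -1.6, 5.7]
width: 0.0509
```

```bash
python3 -m pendant '[[[0,0,-0.3,0],[0,0,0,0],[0,0,0,0],[0,0,0,0],[0,0,0,0],[0,0,0,0],[0,0,0,0]]]' 85
python3 -m pendant '[[[0,0,4,0],[0,0,3,0],[0,0,0,0],[0,0,0,0]]]' 85
python3 -m pendant '[[[0,0,0,0],[0,0,0,0],[0,0,0,0],[0,0,0,0],[0,0,0,0],[0,0,0,0],[0,0,0,0],[0,0,0,0],[0,0,0,0],[0,0,0,0]]]' 47
python3 -m pendant '[[[0,0,-2,0],[0,0,-3,0],[0,0,-5,0],[0,0,-10,0],[0,0,-15,0],[0,0,-5,0],[0,0,0,0],[0,0,0,0]]]' 47
python3 go.py 496.8 -106.1 96 84.1
python3 look.py w12 .129
```

```text
t: 33.32
tcp_pos: [0.5572, 0.1232, 0.0592]
ee_rot: [-0.0, 0.052, 0.999, -0.0]
force: [0.2, 0.3, -0.2]
width: 0.0846
t: 33.65
tcp_pos: [0.557, 0.1231, 0.0519]
ee_rot: [-0.0, 0.052, 0.999, -0.0]
force: [0.2, -0.3, -0.6]
width: 0.0846
t: 34.48
tcp_pos: [0.5573, 0.123, 0.0528]
ee_rot: [0.0, 0.053, 0.999, -0.0]
force: [-3.6, -1.6, 9.8]
width: 0.0556
t: 35.15
tcp_pos: [0.5572, 0.1233, 0.0924]
ee_rot: [0.0, 0.052, 0.999, 0.0]
force: [-0.1, 0.8, -3.5]
width: 0.0552
t 35.15 tool shift [  36.1 -234.4   -3.7] turn -0.1 (or 179.9 ) q7 1.24 jaw 84.0 tilt [ 0.001  0.    -1.   ] w 55.2 F [-0.1  0.8 -3.5]
cam [0.477 0.132 0.253] z0-floor 0.0018
lid h 0.129 [281. 296.] (array([555.7, 123.5]), array([51.7, 53.6]), 84.0) z 0.1301
board [493. 181.] (array([556.6, 275. ]), array([ 86.4, 118.2]), 84.7) circ [np.float64(558.6), np.float64(291.0)]
board [ 15. 164.] (array([505.5, -53. ]), array([ 33.4, 115.9]), 69.8) circ [np.float64(500.8), np.float64(-66.0)]
```

The firmer grip holds (55.2 mm). Carrying it to the square board.

```bash
python3 -m pendant '[[[1,-8,0,0],[3,-16,0,0],[3,-20,0,0],[3,-22,0,0],[3,-22,0,0],[3,-22,0,0],[4,-22,0,0],[4,-22,0,0],[4,-22,0,0],[3,-20,0,0],[3,-18,0,0],[1.5,-13,0,0],[0.5,-7,0,0],[0,0,0,0],[0,0,10,0],[0,0,10,0],[0,0,5,0],[0,0,2,0],[0,0,0,0],[0,0,0,0]]]' 47
python3 go.py 496.6 -106.1 55.5 84.1
```

```text
t: 36.87
tcp_pos: [0.4969, -0.1055, 0.0651]
ee_rot: [-0.0, 0.052, 0.999, -0.0]
force: [-0.7, 0.1, -3.8]
width: 0.0554
t 36.87 tool shift [ 0.2 -0.6  9.6] turn -0.1 (or 179.9 ) q7 1.7 jaw 84.0 tilt [-0. -0. -1.] w 55.4 F [-0.7  0.1 -3.8]
```

```bash
python3 -m pendant '[[[0.2,-0.6,3.5,0],[0,0,2.5,0],[0,0,1.5,0],[0,0,0.7,0],[0,0,0,0],[0,0,0,0]]]' 47
python3 -m pendant '[[[0,0,0.5,0],[0,0,0,0],[0,0,0,0]]]' 47
python3 -m pendant '[[[0,0,0.4,0],[0,0,0,0],[0,0,0,0]]]' 47
python3 go.py 496.6 -106.1 55.5 84.1
```

```text
t: 37.37
tcp_pos: [0.4967, -0.1064, 0.0571]
ee_rot: [0.0, 0.052, 0.999, -0.0]
force: [-0.6, -0.8, -4.1]
width: 0.0552
t: 37.62
tcp_pos: [0.4966, -0.1064, 0.0566]
ee_rot: [0.0, 0.052, 0.999, -0.0]
force: [-0.6, -0.0, -4.7]
width: 0.0552
t: 37.87
tcp_pos: [0.4966, -0.1063, 0.0561]
ee_rot: [-0.0, 0.052, 0.999, -0.0]
force: [0.4, 0.2, -3.2]
width: 0.055
t 37.87 tool shift [0.  0.2 0.6] turn -0.1 (or 179.9 ) q7 1.7 jaw 84.0 tilt [-0. -0. -1.] w 55.0 F [ 0.4  0.2 -3.2]
```

```bash
python3 -m pendant '[[[0,0,0.4,0],[0,0,0,0],[0,0,0,0]]]' 47
python3 -m pendant '[[[0,0,0.2,0],[0,0,0,0],[0,0,0,0]]]' 47
```

```text
t: 38.12
tcp_pos: [0.4967, -0.1064, 0.0559]
ee_rot: [0.0, 0.052, 0.999, -0.0]
force: [-2.3, -0.1, 2.2]
width: 0.055
t: 38.37
tcp_pos: [0.4967, -0.1064, 0.0559]
ee_rot: [0.0, 0.052, 0.999, -0.0]
force: [-3.2, 0.1, 6.1]
width: 0.0548
```

Contact. Release, rise and check.

```bash
python3 -m pendant '[[[0,0,-0.3,0],[0,0,0,0],[0,0,0,0],[0,0,0,0],[0,0,0,0],[0,0,0,0],[0,0,0,0],[0,0,0,0]]]' 85
python3 -m pendant '[[[0,0,-5,0],[0,0,-10,0],[0,0,-15,0],[0,0,-20,0],[0,0,-30,0],[0,0,-30,0],[0,0,-30,0],[0,0,-30,0],[0,0,-15,0],[0,0,0,0],[0,0,0,0]]]' 85
python3 look.py w13 .092 
python3 -m pendant '[[[30,0,-5,0],[35,0,-5,0],[35,0,-5,0],[25,0,-5,0],[10,0,0,0],[0,0,0,0],[0,0,0,0]]]' 85
python3 - <<'E'
from h import *
p,d=snapshot('top');cv2.imwrite('pics/top1.png',p[:,:,::-1])
C=cam('top');Z=cloud(d,C)[...,2]
for h in (.092,.096,.1):
    m=(abs(Z-h)<.006).astype(np.uint8)
    for c in cv2.findContours(m,0,1)[0]:
        if 250<cv2.contourArea(c)<900: print(h,c[:,0].mean(0).round(),rect(toplane(c[:,0],h,C)))
E
```

```text
t: 39.03
tcp_pos: [0.4966, -0.1063, 0.0558]
ee_rot: [0.0, 0.052, 0.999, -0.0]
force: [0.4, 1.0, 0.7]
width: 0.0848
t: 39.95
tcp_pos: [0.4968, -0.1064, 0.2421]
ee_rot: [0.001, 0.052, 0.999, -0.0]
force: [0.2, -0.3, -0.7]
width: 0.0851
cam [ 0.417 -0.098  0.403] z0-floor 0.0017
lid h 0.092 [281. 187.] (array([ 495.9, -106.6]), array([51.9, 51.6]), 84.0) z 0.0936
board [132. 201.] (array([ 530.3, -299.4]), array([ 80.1, 143.6]), 80.5) circ [np.float64(529.8), np.float64(-298.9)]
board [281. 163.] (array([ 496.3, -106.2]), array([110.8, 110.4]), 84.0) circ [np.float64(496.3), np.float64(-106.1)]
t: 40.58
tcp_pos: [0.3626, -0.0922, 0.2606]
ee_rot: [0.0, 0.052, 0.999, 0.0]
force: [0.4, 0.0, 0.1]
width: 0.0849
0.092 [339. 249.] (array([ 496.8, -104.7]), array([52.1, 51.6]), 84.0)
0.092 [415. 237.] (array([ 531.1, -296.4]), array([44.1, 87.4]), 80.8)
0.096 [339. 248.] (array([ 497.1, -104.5]), array([51. , 50.5]), 84.0)
0.096 [416. 237.] (array([ 531.2, -296.7]), array([41.7, 86.1]), 80.4)
0.096 [184. 221.] (array([559.4, 291.1]), array([56.3, 56.8]), 28.5)
0.1 [416. 237.] (array([ 530.9, -296.3]), array([39.9, 85.3]), 80.7)
0.1 [184. 221.] (array([560.1, 292.9]), array([53.7, 53.5]), 2.0)
```

View pics/w13.png

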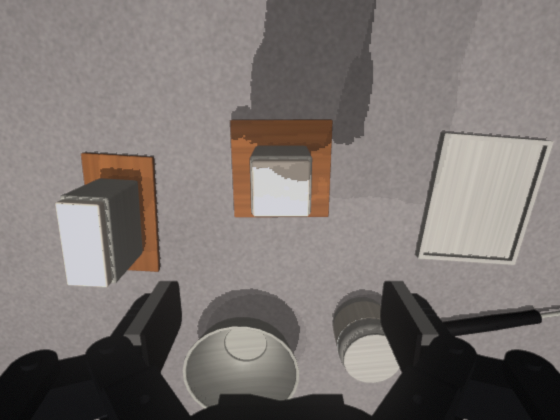

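View pics/top1.png

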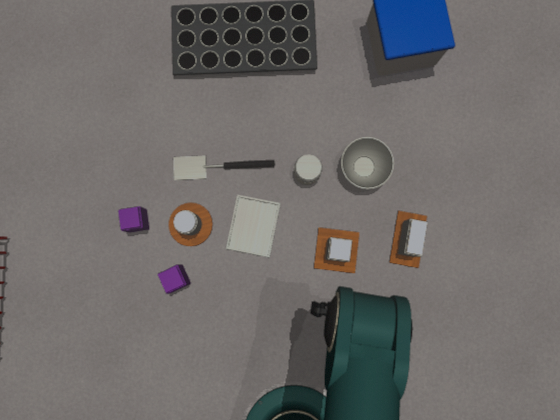

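The last views show the square canister's lid at (281,187) centred on the square board. In the top view the round one is at (184,221), the square one at (339,249) and the oblong one at (416,237), each on its own board. The tray is empty, and the bowl, food can and spatula are where they were.

```bash
python3 -c "
from plant import *
print(job_done(), sense()['t'])"
```

```text
the job is handed in; nothing more can be done
the job is handed in; nothing more can be done
```

All three canisters now stand upright on their own boards, and I handed the job in after about 41 s of robot time. I parked the square canister on the tray, moved the round one and then the oblong one to their boards, and brought the square one over last. I lowered each to light contact before letting go; the round one briefly read 14 N on contact, so I eased it off first.

| Canister | Offset from board centre (wrist camera) | Angle error |
|---|---|---|
| Round | about 1 mm | – |
| Oblong | about 0.5 mm | about 0° |
| Square | about 0.6 mm | about 0° |

- **Disagreement:** the top camera put the lids 1–2.5 mm off their boards. The shift was similar for all three, so I took it as that camera's calibration error and trusted the wrist camera.
- **Regrasp:** my first grip on the square canister in the tray was too high, so I set it back down and gripped it lower.
- **Bystanders:** the bowl, food can, spatula and purple cubes look unmoved in the last top view.

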